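# Sweep the photometer filters through the gate into their magazine

## Robot

A 7-joint arm with a two-finger parallel gripper is mounted at the origin on a cart in front of the work surface, level with it; the furniture and walls round the work are solid. World frame = base frame: x ahead of the robot, y to its left, z up, the work surface at z = 0. Lengths are in m, angles in rad, forces in N, time in s.
With the tool pointing down it reaches from about 0.425 to 0.925 m from the base axis. Payload 6.8 kg.
Tool frame: the origin (TCP) lies at the very end of the fingers, on their centre line; the grasp point (between the pads) lies 19 mm behind it; z points along the fingers, y is the line along which they close (so a half turn about z gives the same grasp; the last joint's range is limited). The gripper opens to 85 mm and grips with 20 to 120 N. Pads are 22 mm wide; open, the fingers measure 114 mm over their backs; the gripper's body (76 mm by 85 mm) begins 54 mm behind the grasp point. The pads swing forward as they close: fully open they stand 13 mm farther back than shut.
Start: joints at [1.138, 0.477, 0.022, 1.555, -0.011, 1.109, -0.083], TCP at [0.215, -0.64, 0.231] pointing down, gripper open.
Joint ranges: [-2.96, 2.96], [-0.34, 2.1], [-1.41, 1.46], [0.24, 2.44], [-1.37, 4.51], [0.17, 1.92], [-2.96, 2.96]. Speed limits (rad/s): [2.39, 2.39, 3.14, 3.14, 3.14, 3.14, 3.14].

## Interface

Orientations are given as a unit quaternion [w, x, y, z].
In Python, from station import bot gives the robot as it stands.
- The arm moves only by the tool jog_arm, never from a script. Its argument "motion" is a list of rows, each a list of 7 numbers: the turn, a rotation vector about the tool's x, y, z in rad, then the shift along the tool's x, y, z in mm, then the finger opening in mm, from 0 to 85.4. A call has 1 to 10 rows; each row is the pose to reach, as a shift and turn from the pose commanded when the call began, along the tool's axes at that moment; what a row does not reach only later rows make up. A row lasts 1/8 s, in which the tool goes at most 62.5 mm and 10.7 degrees, less where a joint would pass 70% of its speed; a pose out of reach is approached as far as the arm can. A call with a gripper value outside its range is refused whole. The fingers move at their own pace and stop on an object; "grip_force" is the grip in N (left out, the last holds). Time passes only in rows, so rows that repeat a pose let the fingers close. It gives the time, the measured TCP pose, the force, the opening and the grip force at its end, in the units of the state.
- bot.get_obs(): the state, without advancing time (a new reading comes with each control period).
- bot.read_camera(name): name is "scene" or "top" or "wrist"; returns a dict with "pixels" (400x640x3 uint8, red, green, blue), "camera_matrix" (3x3 intrinsics, pixels), "distortion" ([k1, k2, p1, p2, k3] as OpenCV has them; the pictures are not rectified), "T" (4x4, takes a point from camera to world coordinates); the wrist camera has in their place "tool_from_camera" (4x4, takes a point from camera to tool coordinates, whose origin is the TCP and whose axes are the flange's). Camera axes: x right, y down, z forward; pixel columns grow to the right and rows downward; lengths in m; the calibration is good to about 2 mm. A picture is of the moment at which its call begins: read the wrist's pose just before it. There is no depth.
- bot.hand_in(): hands the job in; it is judged then, once.
Trained networks look in a picture, given as the dict that the camera call returned (one of the last four; its "shot" number tells which), for a name from the list of things; names that differ only in an ending like _2 or _b are one class to them, and where a whole thing is asked for, a point or a joint stands for the part that bears it (a point fixed in the world has none). Each returns a list of dicts, best first, with "score" (0 to 1); they miss things now and then, are a little off and sometimes report something else, mostly with a low value. They report only what shows in the picture. A call takes as long as a camera call. They do not tell look-alikes from the thing itself.
- bot.spot_in(thing, picture): "xy" ([column, row] in pixels, amid what is visible of it).
- bot.tip_of(thing, picture): "xy" ([column, row] in pixels: a listed point, or the origin of a listed thing).
The state is a dict: "t": time; "q": joint angles; "joint_vel": joint speeds; "joint_torque": joint torques, N m; "eef_pos": TCP position; "tool_rot": TCP orientation; "contact_force": force on the tool from outside, world axes, zero at the start; "torque": the same for the moment, N m; "gripper_width": opening from 0.0 (shut) to 1.0 (fully open); "grasp_force": force on a finger pad.
Only numpy, scipy, OpenCV 4.12 (cv2) and the standard library are available. Lean on these libraries where they do the work, as an engineer would, in place of code of your own. Each camera call takes 0.05 s, during which the arm holds its last target. There are 200 camera calls.

## Task

The photometer's three mounted filters lie loose on the inspection tray. Without lifting or squeezing them, gently push them one at a time along the tray floor with the fingertips, through the open gate and into the covered slot of the magazine, until all three lie in single file wholly behind the gate. Then push the shutter's tab to slide the shutter fully shut behind them, let go, and leave the things around the tray alone.

Things in the scene. Friction and masses are not known exactly. Their poses are not given: they have to be found in the camera images.
- filter_tray: fixed white inspection tray with an aluminium gate and magazine. Origin: middle of the gate opening, on the bench; x points through the gate into the magazine, y to the left of that, z up. In this frame, mm: floor at z = 5, level right through gate and magazine; floor x -150 to -28, y -100 to 100; rim and gate top at z = 11, so filters stand 8 proud and a fingertip kept above z = 11 pushes them over rim and gate
- gate (a point): middle of the gate opening, on the tray floor (z = 5 mm of the tray's frame). The gate's front is straight at x = -28 for |y| over 45 mm; from there 45 degree lead-ins on both sides narrow to the opening, 34 mm wide (y -17 to 17), at x = 0. The shutter crosses at x = 6 to 10
- cover_edge (a point): middle of the near edge of the magazine's clear cover, at x = 30 mm, z = 24 (its top). Cover and its side walls stand above z = 11 only from here on: keep fingers at x below 30. A filter is wholly behind the shutter once its centre is past x = 25
- slot_end (a point): middle of the slot's end wall, on the slot floor, at x = 113 mm. The slot runs from x = 11 to here, 34 mm wide, 16.5 mm free height under the cover: room for three filters in a row with 12 mm to spare, so each filter pushes the earlier ones on
- shutter (a joint): sliding steel shutter of the gate, 6 mm high; value in m: 0 fully shut, 0.034 and above leaves the 34 mm opening clear, 0.046 end of travel; starts open at 0.037 to 0.046. It opens towards the tray's +y and shuts towards -y; about 1 N of friction, no spring, stays where it is left
- shutter_tab (a point): middle of the top of the shutter's upright grey tab (16 mm along the tray's x, 8 mm along y, sides free from z = 14 to its top at z = 35 mm). In the tray's frame it is at x = 8 mm, y = 57 mm plus the shutter's opening; push its outer (+y) side towards -y to shut
- filter_1: mounted photometer filter, a flat round puck: dark metal ring 30 mm in diameter and 14 mm high with a recessed glass window in its top, 30 g; all three are alike and lie flat, glass up, on the tray floor. Origin: centre of its underside; z up
- filter_2: mounted photometer filter, a flat round puck: dark metal ring 30 mm in diameter and 14 mm high with a recessed glass window in its top, 30 g; all three are alike and lie flat, glass up, on the tray floor. Origin: centre of its underside; z up
- filter_3: mounted photometer filter, a flat round puck: dark metal ring 30 mm in diameter and 14 mm high with a recessed glass window in its top, 30 g; all three are alike and lie flat, glass up, on the tray floor. Origin: centre of its underside; z up
- vial_dark: bystander: upright white vial with a black cap, 22 mm across, 46 mm high, left of the magazine; origin: centre of its underside
- vial_light: bystander: upright white vial with a white cap, 22 mm across, 46 mm high, further left of the magazine; origin: centre of its underside
- countdown_timer: bystander: white countdown timer lying on the bench to the left of the tray, 62 x 62 x 18 mm; origin: centre of its underside
There are look-alikes about, which are no part of the job. What is shaped like the filter_2 but orange, pink or yellow is not meant.

How it is judged:
On the way, in this order (a step that is already met when the one before it is completed fails the run):
1. one filter, and only one, is in the magazine behind the gate (((x of filter_1 in the frame of filter_tray between 0.024 and 0.105 m and y of filter_1 in the frame of filter_tray between -0.006 and 0.006 m and height (world z) of filter_1 below 0.009 m and angle between filter_1's own z axis and vertical below 0.15 rad) or (x of filter_2 in the frame of filter_tray between 0.024 and 0.105 m and y of filter_2 in the frame of filter_tray between -0.006 and 0.006 m and height (world z) of filter_2 below 0.009 m and angle between filter_2's own z axis and vertical below 0.15 rad) or (x of filter_3 in the frame of filter_tray between 0.024 and 0.105 m and y of filter_3 in the frame of filter_tray between -0.006 and 0.006 m and height (world z) of filter_3 below 0.009 m and angle between filter_3's own z axis and vertical below 0.15 rad))), for 0.2 s.
2. a second filter has followed it ((((x of filter_1 in the frame of filter_tray between 0.024 and 0.105 m and y of filter_1 in the frame of filter_tray between -0.006 and 0.006 m and height (world z) of filter_1 below 0.009 m and angle between filter_1's own z axis and vertical below 0.15 rad) and (x of filter_2 in the frame of filter_tray between 0.024 and 0.105 m and y of filter_2 in the frame of filter_tray between -0.006 and 0.006 m and height (world z) of filter_2 below 0.009 m and angle between filter_2's own z axis and vertical below 0.15 rad)) or ((x of filter_1 in the frame of filter_tray between 0.024 and 0.105 m and y of filter_1 in the frame of filter_tray between -0.006 and 0.006 m and height (world z) of filter_1 below 0.009 m and angle between filter_1's own z axis and vertical below 0.15 rad) and (x of filter_3 in the frame of filter_tray between 0.024 and 0.105 m and y of filter_3 in the frame of filter_tray between -0.006 and 0.006 m and height (world z) of filter_3 below 0.009 m and angle between filter_3's own z axis and vertical below 0.15 rad)) or ((x of filter_2 in the frame of filter_tray between 0.024 and 0.105 m and y of filter_2 in the frame of filter_tray between -0.006 and 0.006 m and height (world z) of filter_2 below 0.009 m and angle between filter_2's own z axis and vertical below 0.15 rad) and (x of filter_3 in the frame of filter_tray between 0.024 and 0.105 m and y of filter_3 in the frame of filter_tray between -0.006 and 0.006 m and height (world z) of filter_3 below 0.009 m and angle between filter_3's own z axis and vertical below 0.15 rad)))), for 0.2 s.
3. the third filter has followed (x of filter_1 in the frame of filter_tray between 0.024 and 0.105 m and y of filter_1 in the frame of filter_tray between -0.006 and 0.006 m and height (world z) of each of filter_1, filter_2, filter_3 below 0.009 m and angle between each of filter_1, filter_2, filter_3's own z axis and vertical below 0.15 rad and x of filter_2 in the frame of filter_tray between 0.024 and 0.105 m and y of filter_2 in the frame of filter_tray between -0.006 and 0.006 m and x of filter_3 in the frame of filter_tray between 0.024 and 0.105 m and y of filter_3 in the frame of filter_tray between -0.006 and 0.006 m), for 0.2 s.
At the end, for the whole second after the job is handed in: all three filters lie flat and still on the slot floor in single file, centres 24 to 105 mm past the gate opening and within 6 mm of its middle line, and the shutter is within 4 mm of fully shut (all of step 3 and value of joint shutter below 0.004 m and linear speed of each of filter_1, filter_2, filter_3 below 0.01 m/s); the robot touches nothing.
It fails at once if a filter was lifted or carried (more than 8 mm off the tray floor) or tipped up (height (world z) of any of filter_1, filter_2, filter_3 above 0.013 m or angle between any of filter_1, filter_2, filter_3's own z axis and vertical above 0.5 rad).
It fails at once if a filter was squeezed or pressed hard (over 20 N) (contact force between the fingers and filter_1 above 20 N or contact force between the fingers and filter_2 above 20 N or contact force between the fingers and filter_3 above 20 N).
It fails at once if the shutter was shut before all the filters were in (value of joint shutter below 0.004 m and not ((x of filter_1 in the frame of filter_tray between 0.024 and 0.105 m and y of filter_1 in the frame of filter_tray between -0.006 and 0.006 m and height (world z) of filter_1 below 0.009 m and angle between filter_1's own z axis and vertical below 0.15 rad) and (x of filter_2 in the frame of filter_tray between 0.024 and 0.105 m and y of filter_2 in the frame of filter_tray between -0.006 and 0.006 m and height (world z) of filter_2 below 0.009 m and angle between filter_2's own z axis and vertical below 0.15 rad) and (x of filter_3 in the frame of filter_tray between 0.024 and 0.105 m and y of filter_3 in the frame of filter_tray between -0.006 and 0.006 m and height (world z) of filter_3 below 0.009 m and angle between filter_3's own z axis and vertical below 0.15 rad))).
It fails at once if a vial or the timer was disturbed (distance of any of vial_dark, vial_light, countdown_timer from where it was at the start of the episode above 0.02 m or angle between any of vial_dark, vial_light, countdown_timer's own z axis and vertical above 0.3 rad).
It also fails if it takes over 72 s, if anything falls off the work surface, if the arm or the gripper's body presses on something with over 40 N, if the wrist force passes 120 N, or if a joint passes its speed limit or range.

## Working session

There is one attempt and no reset: what is moved stays moved. The work goes in short steps, Python scripts to look and compute and a tool call to move; the robot and the scene stay as the last step left them, time stands still between calls to the robot, and variables do not carry over. Pictures are saved under pics/ and viewed, at most 10 in all, crops included, and the job is handed in when it is done.

Besides the shell and the picture viewer there is one more tool, called after "Emit:" as name(argument=value, ...), one argument or row to a line, values as JSON. jog_arm: Moves the arm, as the interface text tells. Its arguments: {"type":"object","properties":{"motion":{"type":"array"},"grip_force":{"type":"number"}},"required":["motion"]}

```bash
ls; mkdir -p pics; python3 - <<'E'
from station import bot
import cv2
o=bot.get_obs();print(o['t'],o['eef_pos'],o['tool_rot'],o['gripper_width'])
for n in ('scene','top'):
    p=bot.read_camera(n); cv2.imwrite(f'pics/{n}0.png',p['pixels'][:,:,::-1])
    print(n,p['camera_matrix'],p['distortion'],p['T'])
    for t in ('filter_1','shutter_tab','gate','cover_edge','slot_end','filter_tray','vial_dark','vial_light','countdown_timer'):
        print(t,[(d['xy'],round(d['score'],2)) for d in bot.tip_of(t,p)])
E
```

```text
pics
0.0 [ 0.21520951 -0.63915825  0.23033653] [-8.70012759e-04  9.86839245e-01  1.61701884e-01 -2.19356267e-04] 1.0012490791163533
scene [[405.63558462   0.         319.1230676 ]
 [  0.         405.63558462 204.14601919]
 [  0.           0.           1.        ]] [0.00072419 0.         0.         0.         0.        ] [[-0.86486656 -0.28966563  0.40999958  0.0922499 ]
 [-0.50189007  0.48170308 -0.71837908  0.85863628]
 [ 0.01059167 -0.82707676 -0.56198919  0.56148342]
 [ 0.          0.          0.          1.        ]]
filter_1 [([339.7, 273.3], 0.62), ([317.3, 209.2], 0.57), ([346.4, 188.5], 0.51), ([342.3, 217.4], 0.49), ([335.7, 175.1], 0.49), ([294.0, 203.0], 0.42), ([306.8, 169.5], 0.41)]
shutter_tab [([309.4, 236.5], 0.64)]
gate [([282.5, 225.8], 0.95)]
cover_edge [([272.8, 225.1], 0.6), ([318.1, 210.7], 0.42)]
slot_end [([240.6, 249.3], 0.72)]
filter_tray [([281.9, 227.1], 0.69)]
vial_dark [([266.4, 255.9], 0.72)]
vial_light [([272.2, 272.8], 0.76), ([282.0, 226.1], 0.26)]
countdown_timer [([366.4, 253.0], 0.71)]
top [[482.13008102   0.         319.42350888]
 [  0.         482.13008102 196.00843595]
 [  0.           0.           1.        ]] [-0.00154988  0.          0.          0.          0.        ] [[ 0.0204504  -0.9934399   0.11251202  0.33797164]
 [-0.99974931 -0.01929354  0.01136139  0.19391583]
 [-0.0091161  -0.11271616 -0.99358541  1.13530445]
 [ 0.          0.          0.          1.        ]]
filter_1 [([393.8, 135.2], 0.71), ([333.8, 152.7], 0.67), ([406.3, 169.4], 0.61), ([335.7, 211.7], 0.53), ([387.3, 197.0], 0.44), ([341.7, 183.4], 0.42)]
shutter_tab [([276.8, 205.5], 0.49)]
gate [([297.0, 168.4], 0.59)]
cover_edge [([280.3, 169.2], 0.69)]
slot_end [([255.0, 158.1], 0.82), ([303.2, 254.5], 0.75)]
filter_tray [([299.9, 172.8], 0.9)]
vial_dark [([252.0, 185.4], 0.5)]
vial_light [([279.4, 205.9], 0.65), ([241.6, 199.5], 0.39)]
countdown_timer [([303.6, 257.1], 0.68), ([250.1, 184.7], 0.43)]
```

```bash
python3 - <<'E'
import cv2
a=cv2.imread('pics/top0.png')[110:285,215:450]
cv2.imwrite('pics/topc.png',cv2.resize(a,None,fx=3.4,fy=3.4,interpolation=cv2.INTER_CUBIC)[:600,:800])
E
```

```text
(no output)
```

View pics/topc.png

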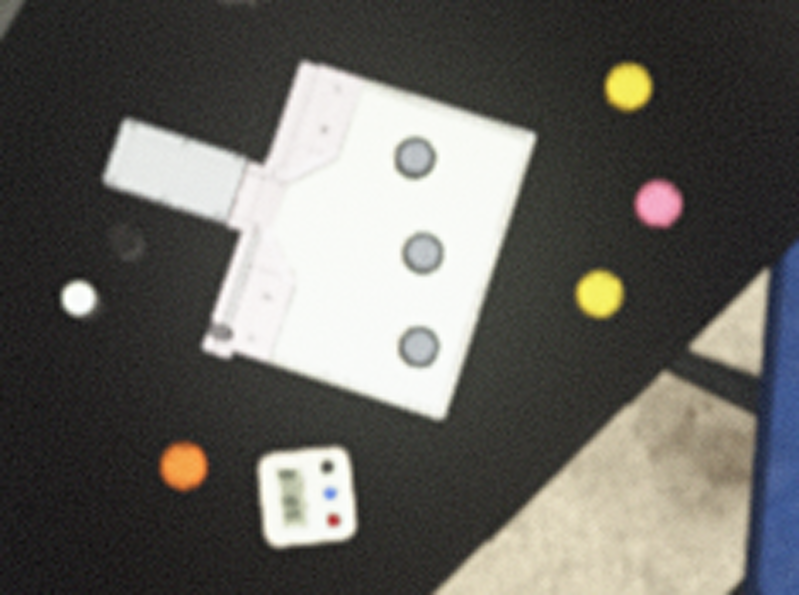

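View pics/scene0.png

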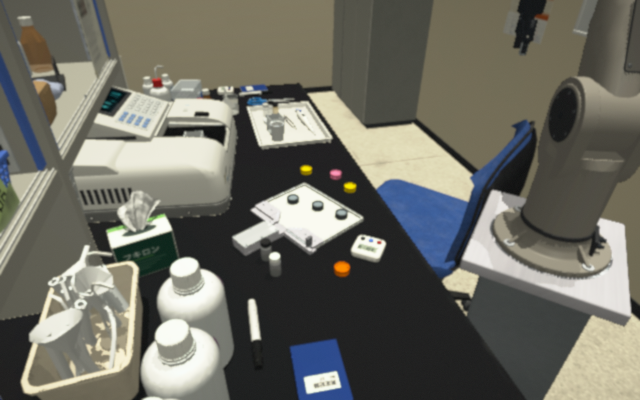

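The top crop shows three dark filters at about (337,156), (339,184) and (338,212) px. The gate opening is at about (297,168), and the magazine runs to the left and slightly up. The scene view shows the vials and timer on the tray's left and the yellow, pink and orange decoys outside it.

```bash
cat > h.py <<'E'
import numpy as np, cv2
from scipy.optimize import least_squares
from scipy.spatial.transform import Rotation as R
def tool_T(o):
    q=o['tool_rot'];T=np.eye(4);T[:3,:3]=R.from_quat([q[1],q[2],q[3],q[0]]).as_matrix();T[:3,3]=o['eef_pos'];return T
def ray_at(p,T,xy,z):
    u=cv2.undistortPoints(np.array([[xy]],float),p['camera_matrix'],p['distortion'])[0,0]
    d=T[:3,:3]@[u[0],u[1],1];s=(z-T[2,3])/d[2];return (T[:3,3]+s*d)[:2]
def fit(tr,w):  # tray xy (m) -> world: x,y,yaw
    tr,w=np.array(tr),np.array(w)
    def f(v):
        c,s=np.cos(v[2]),np.sin(v[2]);return ((tr@np.array([[c,s],[-s,c]])+v[:2])-w).ravel()
    r=least_squares(f,[w[0][0],w[0][1],1.2],loss='soft_l1',f_scale=.003);return r.x,f(r.x).reshape(-1,2)
def to_tray(v,w):
    c,s=np.cos(v[2]),np.sin(v[2]);return (np.asarray(w)-v[:2])@np.array([[c,-s],[s,c]])
def to_world(v,t):
    c,s=np.cos(v[2]),np.sin(v[2]);return np.asarray(t)@np.array([[c,s],[-s,c]])+v[:2]
E
python3 - <<'E'
from station import bot
from h import *
p=bot.read_camera('top');T=p['T']
cp=lambda x,y:[x/3.4+215,y/3.4+110]
pts=[((0,0),.005,(297,168.4)),((.03,0),.024,(280.3,169.2)),((.113,0),.005,(255,158.1))]
w=[ray_at(p,T,x,z) for _,z,x in pts]
print(np.round(w,4))
# direct picture points: cover near/far edge middles, throat
c2=[((.03,0),.024,cp(237,190)),((.117,0),.024,cp(116,152))]
w2=[ray_at(p,T,x,z) for _,z,x in c2];print('cover',np.round(w2,4))
v,r=fit([a[0] for a in pts+c2],w+w2);print('pose',v,'\nres',np.round(r*1e3,1))
for n,c,z in [('f1',(415,158),.019),('f2',(422,253),.019),('f3',(418,347),.019),('tab',(222,331),.035),('cornR',(535,132),.011),('cornL',(443,418),.011),('gR',(303,62),.011),('throatedge',(268,165),.011),('leadR',(365,80),.011),('leadR2',(340,157),.011),('leadL2',(295,270),.011)]:
    q=ray_at(p,T,cp(*c),z);print(n,np.round(q,4),'tray mm',np.round(to_tray(v,q)*1e3,1))
E
```

```text
[[0.5309 0.2615]
 [0.5251 0.2993]
 [0.5539 0.3623]]
cover [[0.5331 0.2892]
 [0.5581 0.3735]]
pose [0.52494282 0.26091571 1.29760715] 
res [[-6.  -0.5]
 [ 8.  -9.5]
 [ 1.5  7.5]
 [-0.1  0.6]
 [-1.6  0.1]]
f1 [0.5587 0.1671] tray mm [-81.2 -57.8]
f2 [0.4925 0.1612] tray mm [-104.7    4.3]
f3 [0.4277 0.1629] tray mm [-120.6   67.2]
tab [0.4347 0.2957] tray mm [ 9.1 96.3]
cornR [0.5803 0.0836] tray mm [-155.8 -101.1]
cornL [0.38   0.1448] tray mm [-150.9  108.2]
gR [0.6273 0.2466] tray mm [  13.8 -102.4]
throatedge [0.5535 0.2692] tray mm [ 15.7 -25.2]
leadR [0.6152 0.2029] tray mm [ -31.6 -102.5]
leadR2 [0.56   0.2192] tray mm [-30.7 -45.1]
leadL2 [0.4801 0.2486] tray mm [-24.   39.9]
```

```bash
cat >> h.py <<'E'
def row(o,xy,z,yaw):
    T=tool_T(o);c,s=np.cos(yaw),np.sin(yaw)
    G=np.array([[c,s,0],[s,-c,0],[0,0,-1.]])
    rv=R.from_matrix(T[:3,:3].T@G).as_rotvec();d=T[:3,:3].T@(np.r_[xy,z]-T[:3,3])*1e3
    return [round(x,3) for x in rv]+[round(x,1) for x in d]
E
python3 - <<'E'
from station import bot
from h import *
o=bot.get_obs()
print(row(o,[.5,-.2],.28,.8)); print(row(o,[.49,.14],.25,1.28))
E
```

```text
[np.float64(0.0), np.float64(-0.0), np.float64(-0.475), np.float64(410.0), np.float64(-325.9), np.float64(-48.7)]
[np.float64(0.0), np.float64(-0.0), np.float64(-0.955), np.float64(509.0), np.float64(-651.4), np.float64(-18.7)]
```

Emit:
jog_arm(
  motion=[
    [0,0,-0.475,410,-326,-49,14],
    [0,0,-0.475,410,-326,-49,14],
    [0,0,-0.475,410,-326,-49,14],
    [0,0,-0.475,410,-326,-49,14],
    [0,0,-0.475,410,-326,-49,14],
    [0,0,-0.475,410,-326,-49,14],
    [0,0,-0.475,410,-326,-49,14],
    [0,0,-0.475,410,-326,-49,14],
    [0,0,-0.475,410,-326,-49,14],
    [0,0,-0.955,509,-651,-19,14],
  ],
  grip_force=20,
)

```text
t: 2.3
eef_pos: [0.4996, -0.1386, 0.2753]
tool_rot: [0.001, 0.881, 0.474, 0.001]
contact_force: [1.4, 1.1, 0.7]
gripper_width: 0.161
grasp_force: 0.0
```

```bash
python3 - <<'E'
from station import bot
from h import *
o=bot.get_obs()
print(row(o,[.49,.14],.25,1.28))
E
```

```text
[np.float64(0.002), np.float64(-0.0), np.float64(-0.292), np.float64(227.2), np.float64(-161.5), np.float64(25.0)]
```

Emit:
jog_arm(
  motion=[
    [0,0,-0.292,227,-162,25,14],
    [0,0,-0.292,227,-162,25,14],
    [0,0,-0.292,227,-162,25,14],
    [0,0,-0.292,227,-162,25,14],
    [0,0,-0.292,227,-162,25,14],
    [0,0,-0.292,227,-162,25,14],
    [0,0,-0.292,227,-162,25,14],
  ],
)

```text
t: 3.18
eef_pos: [0.4882, 0.14, 0.2498]
tool_rot: [0.0, 0.803, 0.597, -0.0]
contact_force: [-0.5, -0.8, 0.6]
gripper_width: 0.162
grasp_force: 0.0
```

```bash
python3 - <<'E'
from station import bot
from h import *
import pickle
o=bot.get_obs();p=bot.read_camera('wrist');print(o['eef_pos'],p['tool_from_camera'])
pickle.dump((o,p),open('w1.pkl','wb'))
cv2.imwrite('pics/w1.png',p['pixels'][:,:,::-1])
E
```

```text
[0.48820611 0.13995112 0.24976559] [[ 1.02149151e-03 -9.62576008e-01 -2.71009934e-01  6.85027376e-02]
 [ 9.99999448e-01  9.16628623e-04  5.13509687e-04 -4.00334195e-04]
 [-2.45876642e-04 -2.71010309e-01  9.62576413e-01 -1.42750386e-01]
 [ 0.00000000e+00  0.00000000e+00  0.00000000e+00  1.00000000e+00]]
```

View pics/w1.png

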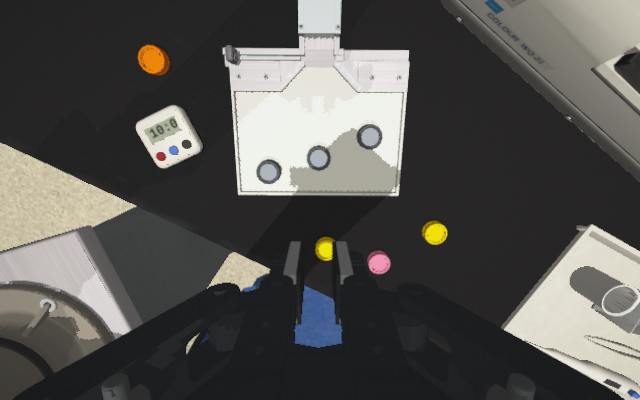

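The wrist view shows the tray nearly square-on. The filters are at (269,172), (318,158) and (369,136), the throat at about (321,65), and the tab at (232,54). I'll enlarge it for the reference edges.

```bash
python3 - <<'E'
import cv2
a=cv2.imread('pics/w1.png')[20:205,215:415]
cv2.imwrite('pics/w1c.png',cv2.resize(a,None,fx=3.2,fy=3.2,interpolation=cv2.INTER_CUBIC))
E
```

```text
(no output)
```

View pics/w1c.png

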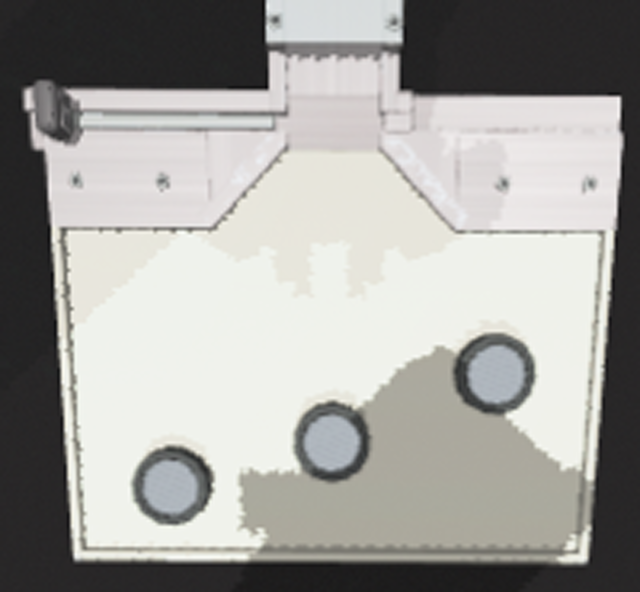

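```bash
python3 - <<'E'
from h import *
import pickle
o,p=pickle.load(open('w1.pkl','rb'))
T=tool_T(o)@p['tool_from_camera']
cp=lambda x,y:[x/3.2+215-.35,y/3.2+20-.35]
P=[((-.15,.1),.005,(83,547)),((-.15,-.1),.005,(580,550)),((-.028,.1),.006,(64,229)),((-.028,-.1),.006,(605,232)),((-.028,.045),.006,(213,228)),((-.028,-.045),.006,(458,231)),((0,.017),.007,(287,147)),((0,-.017),.007,(384,147)),((.03,0),.024,(335,45))]
w=[ray_at(p,T,cp(*c),z) for _,z,c in P]
v,r=fit([a[0] for a in P],w);print(v.tolist(),'\n',np.round(r*1e3,1).tolist())
for c in [(172,485),(332,441),(495,373)]:
    q=ray_at(p,T,cp(*c),.019);print(np.round(q,4),np.round(to_tray(v,q)*1e3,1))
print('tab',to_tray(v,ray_at(p,T,cp(52,110),.03))*1e3)
# fingertips in tool frame at tool z=0
Tc=p['tool_from_camera']
for x in [(287,243),(301,243),(334,243),(350,243)]: print(np.round(ray_at(p,Tc,x,0)*1e3,1))
E
```

```text
[0.5264583892484413, 0.2618415933357915, 1.272434735532395] 
 [[1.7, -0.5], [-1.3, 0.3], [0.9, 0.1], [-0.7, 0.3], [0.2, -0.6], [-1.0, 0.2], [0.5, -0.3], [-0.8, -0.2], [0.7, 0.7]]
[0.4312 0.1636] [-121.9   62.2]
[0.4953 0.1621] [-104.5    0.4]
[0.5611 0.1688] [-78.8 -60.5]
tab [ 7.30355765 95.96898354]
[  8.2 -15.9]
[ 8.2 -8.8]
[8.2 7.9]
[ 8.2 15.9]
```

```bash
cat >> h.py <<'E'
V=np.array([.52646,.26184,1.27243])
def trow(o,x,y,z,dyaw=0):  # tray mm, world z mm, heading relative to tray x (rad)
    print((x,y,z,dyaw),[float(a) for a in row(o,to_world(V,np.array([x,y])/1e3),z/1e3,V[2]+dyaw)])
E
python3 - <<'E'
from station import bot
from h import *
o=bot.get_obs()
trow(o,-138,.3,50);trow(o,-138,.3,13.5);trow(o,-125,.3,13.5);trow(o,-40,.1,13.5)
E
```

```text
(-138, 0.3, 50, 0) [0.0, 0.001, 0.005, -9.7, 0.1, 199.8]
(-138, 0.3, 13.5, 0) [0.0, 0.001, 0.005, -9.7, 0.0, 236.3]
(-125, 0.3, 13.5, 0) [0.0, 0.001, 0.005, 3.3, 0.1, 236.3]
(-40, 0.1, 13.5, 0) [0.0, 0.001, 0.005, 88.3, 0.7, 236.2]
```

Emit:
jog_arm(
  motion=[
    [0,0,0.005,-10,0,60,14],
    [0,0,0.005,-10,0,120,14],
    [0,0,0.005,-10,0,175,14],
    [0,0,0.005,-10,0,205,14],
    [0,0,0.005,-10,0,225,14],
    [0,0,0.005,-10,0,236,14],
    [0,0,0.005,-10,0,236,14],
  ],
)

```text
t: 4.1
eef_pos: [0.4852, 0.1305, 0.0136]
tool_rot: [0.0, 0.804, 0.594, -0.0]
contact_force: [-0.2, 0.3, 0.4]
gripper_width: 0.163
grasp_force: 0.0
```

```bash
python3 - <<'E'
from station import bot
from h import *
o=bot.get_obs();print(o['eef_pos'],to_tray(V,o['eef_pos'][:2])*1e3,o['contact_force'])
trow(o,-138,.3,13.5);trow(o,-60,.2,13.5);trow(o,6,0,13.5)
E
```

```text
[0.48520994 0.13049396 0.01358291] [-137.66873686    0.81719128] [-0.24427684  0.25997853  0.3672607 ]
(-138, 0.3, 13.5, 0) [-0.0, 0.001, 0.001, -0.3, 0.5, 0.1]
(-60, 0.2, 13.5, 0) [-0.0, 0.001, 0.001, 77.7, 0.7, 0.0]
(6, 0, 13.5, 0) [-0.0, 0.001, 0.001, 143.7, 0.9, -0.0]
```

Emit:
jog_arm(
  motion=[
    [0,0,0,6,0,0,14],
    [0,0,0,12,0,0,14],
    [0,0,0,19,0,0,14],
    [0,0,0,27,0,0,14],
    [0,0,0,36,0,0,14],
    [0,0,0,46,0.5,0,14],
    [0,0,0,56,0.5,0,14],
    [0,0,0,65,0.5,0,14],
    [0,0,0,72,0.5,0,14],
    [0,0,0,76,0.5,0,14],
  ],
)

```text
t: 5.35
eef_pos: [0.5079, 0.2045, 0.0138]
tool_rot: [-0.0, 0.804, 0.595, 0.0]
contact_force: [0.6, 0.2, 0.7]
gripper_width: 0.165
grasp_force: 0.3
```

```bash
python3 - <<'E'
from station import bot
from h import *
o=bot.get_obs();p=bot.read_camera('wrist');print(o['eef_pos'],to_tray(V,o['eef_pos'][:2])*1e3,o['contact_force'])
cv2.imwrite('pics/w2.png',p['pixels'][:,:,::-1])
trow(o,-20,0,13.5);trow(o,6,0,13.5)
T=tool_T(o)@p['tool_from_camera']
print([(d['xy'],round(d['score'],2),np.round(to_tray(V,ray_at(p,T,d['xy'],.012))*1e3,1)) for d in bot.spot_in('filter_1',p)])
E
```

```text
[0.50790569 0.20445976 0.01377433] [-60.29927552   0.86709915] [0.61338825 0.15511048 0.7144662 ]
(-20, 0, 13.5, 0) [-0.0, -0.0, 0.002, 40.3, 1.0, 0.3]
(6, 0, 13.5, 0) [-0.0, -0.0, 0.002, 66.3, 1.0, 0.3]
[([441.3, 278.9], 0.74, array([-73. , -64.1])), ([318.1, 213.1], 0.68, array([-36.8,   1.1]))]
```

View pics/w2.png

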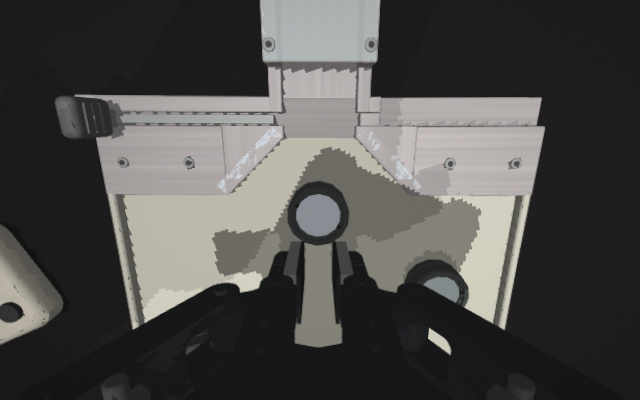

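The filter sits in the finger cradle at (318,213), and the throat runs from column 282 to 357 at row 130, so it is centred within about 0.7 mm. I'll carry on through the gate.

Emit:
jog_arm(
  motion=[
    [0,0,0,6,0.7,0.2,14],
    [0,0,0,13,0.7,0.2,14],
    [0,0,0,21,0.7,0.2,14],
    [0,0,0,29,0.7,0.2,14],
    [0,0,0,37,0.7,0.2,14],
    [0,0,0,45,0.7,0.2,14],
    [0,0,0,53,0.7,0.2,14],
    [0,0,0,60,0.7,0.2,14],
    [0,0,0,64,0.7,0.2,14],
    [0,0,0,65,0.7,0.2,14],
  ],
)

```text
t: 6.7
eef_pos: [0.5275, 0.2662, 0.0136]
tool_rot: [-0.0, 0.804, 0.595, 0.0]
contact_force: [0.0, 0.4, -0.2]
gripper_width: 0.166
grasp_force: 0.1
```

```bash
python3 - <<'E'
from station import bot
from h import *
o=bot.get_obs();p=bot.read_camera('wrist');print(o['eef_pos'],to_tray(V,o['eef_pos'][:2])*1e3,o['contact_force'])
cv2.imwrite('pics/w3.png',p['pixels'][20:320,120:520,::-1])
T=tool_T(o)@p['tool_from_camera']
print([(d['xy'],round(d['score'],2),np.round(to_tray(V,ray_at(p,T,d['xy'],.012))*1e3,1)) for d in bot.spot_in('filter_1',p)])
a=np.arctan2(60.5,58.8)
print('a',a)
F=np.array([-78.8,-60.5])
d=np.array([np.cos(a),np.sin(a)])
trow(o,-25,0,13.5);trow(o,-25,0,60);trow(o,*(F-33*d),60,a);trow(o,*(F-33*d),13.5,a)
E
```

```text
[0.52751507 0.26615449 0.01359542] [4.43401931 0.25982987] [ 0.03563657  0.39758929 -0.16285082]
[([317.0, 226.6], 0.59, array([20.8,  1. ]))]
a 0.7996469894548761
(-25, 0, 13.5, 0) [0.0, -0.0, 0.002, -29.4, 0.2, 0.1]
(-25, 0, 60, 0) [0.0, -0.0, 0.002, -29.4, 0.2, -46.4]
(np.float64(-101.79967670646951), np.float64(-84.16463334594228), 60, np.float64(0.7996469894548761)) [0.0, -0.0, -0.798, -106.4, 84.2, -46.4]
(np.float64(-101.79967670646951), np.float64(-84.16463334594228), 13.5, np.float64(0.7996469894548761)) [0.0, -0.0, -0.798, -106.4, 84.2, 0.1]
```

View pics/w3.png

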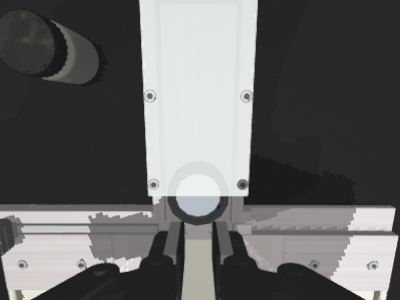

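Filter one is in: its glass sits under the cover's near edge, at the same cradle offset, so x is about 28 mm. Next is the -y side filter.

Emit:
jog_arm(
  motion=[
    [0,0,0,-12,0,0,14],
    [0,0,0,-35,0,-15,14],
    [0,0,-0.1,-60,30,-45,14],
    [0,0,-0.28,-103.5,86.7,-45,14],
    [0,0,-0.46,-103.5,86.7,-45,14],
    [0,0,-0.64,-103.5,86.7,-45,14],
    [0,0,-0.82,-103.5,86.7,-45,14],
    [0,0,-0.905,-103.5,86.7,-30,14],
    [0,0,-0.905,-103.5,86.7,-8,14],
    [0,0,-0.905,-103.5,86.7,0,14],
  ],
)

```text
t: 8.05
eef_pos: [0.5788, 0.1404, 0.0116]
tool_rot: [-0.001, 0.464, 0.886, -0.001]
contact_force: [-0.5, 0.6, -0.2]
gripper_width: 0.159
grasp_force: 0.0
```

```bash
cat > plan.py <<'E'
from station import bot
from h import *
import sys
# python3 plan.py Fx Fy Ex r : push straight from F then arc of radius r ending on y=0 at x=E
fx,fy,E,r,L=map(float,sys.argv[1:6]); s=-np.sign(fy); y0=abs(fy)
a=.8
for _ in range(200): a=.5*a+.5*np.arctan2(y0-r*(1-np.cos(a)),(E-fx)-r*np.sin(a))
o=bot.get_obs();print('a',a*s,'tcp',np.round(to_tray(V,o['eef_pos'][:2])*1e3,1),o['eef_pos'][2],o['contact_force'])
B=np.array([E-r*np.sin(a),-r*(1-np.cos(a))*s]);h=np.array([np.cos(a),np.sin(a)*s])
trow(o,*(np.array([fx,fy])-33*h),13.5,a*s)
trow(o,*(np.array([fx,fy])-L*h),13.5,a*s)
print('straight to');trow(o,*(B-L*h),13.5,a*s)
n=int(np.ceil(a*r/4.5))
for i in range(1,n+1):
    b=a*(1-i/n);c=np.array([E-r*np.sin(b),-s*r*(1-np.cos(b))]);trow(o,*(c-L*np.array([np.cos(b),s*np.sin(b)])),13.5,b*s)
E
python3 plan.py -78.8 -60.5 -12 40 23.5 | sed 's/np.float64//g'
```

```text
a 0.9072559879129853 tcp [-100.7  -85.8] 0.011632281715726594 [-0.48309134  0.58287138 -0.23956334]
((-99.12502485019499), (-86.49794924294906), 13.5, (0.9072559879129853)) [-0.003, -0.0, -0.002, 0.4, 1.7, -1.9]
((-93.27388133271461), (-79.01369112755464), 13.5, (0.9072559879129853)) [-0.003, -0.0, -0.002, 9.9, 1.6, -1.9]
straight to
((-57.98654708174379), (-33.87729736974252), 13.5, (0.9072559879129853)) [-0.003, -0.0, -0.002, 67.2, 1.5, -1.8]
((-57.136927953887465), (-29.280497451580487), 13.5, (0.8064497670337647)) [-0.003, -0.0, 0.098, 71.3, -0.7, -1.8]
((-55.829020428213035), (-24.792535770113275), 13.5, (0.7056435461545442)) [-0.003, -0.0, 0.199, 75.7, -2.4, -1.8]
((-54.076104071399214), (-20.45897990961622), 13.5, (0.6048373252753236)) [-0.003, 0.0, 0.3, 80.1, -3.7, -1.8]
((-51.895976754614665), (-16.323829727017806), 13.5, (0.504031104396103)) [-0.003, 0.0, 0.401, 84.7, -4.5, -1.8]
((-49.310773946539726), (-12.429070608515701), 13.5, (0.40322488351688235)) [-0.003, 0.0, 0.502, 89.4, -4.9, -1.8]
((-46.346743965494966), (-8.814247179701836), 13.5, (0.3024186626376618)) [-0.003, 0.0, 0.602, 94.1, -4.8, -1.8]
((-43.033981472607664), (-5.516061797441926), 13.5, (0.20161244175844117)) [-0.003, 0.001, 0.703, 98.7, -4.3, -1.8]
((-39.40612191193746), (-2.568001900138683), 13.5, (0.10080622087922064)) [-0.003, 0.001, 0.804, 103.3, -3.2, -1.8]
((-35.5), (-0.0), 13.5, (0.0)) [-0.003, 0.001, 0.905, 107.7, -1.7, -1.8]
```

Emit:
jog_arm(
  motion=[
    [0,0,0,2,1,-1,14],
    [0,0,0,8,1,-1,14],
    [0,0,0,14,1,-1,14],
    [0,0,0,21,1,-1,14],
    [0,0,0,29,1,-1,14],
    [0,0,0,38,1,-1,14],
    [0,0,0,47,1,-1,14],
    [0,0,0,56,1,-1,14],
    [0,0,0,63,1,-1,14],
    [0,0,0,67,1,-1,14],
  ],
)

```text
t: 9.3
eef_pos: [0.5423, 0.1976, 0.0146]
tool_rot: [-0.0, 0.463, 0.887, -0.0]
contact_force: [0.6, 0.1, -0.3]
gripper_width: 0.163
grasp_force: 0.3
```

```bash
python3 plan.py -78.8 -60.5 -12 40 23.5 | sed 's/np.float64//g'; python3 - <<'E'
from station import bot
from h import *
o=bot.get_obs();p=bot.read_camera('wrist')
cv2.imwrite('pics/w4.png',p['pixels'][20:320,120:520,::-1])
T=tool_T(o)@p['tool_from_camera']
print([(d['xy'],round(d['score'],2),np.round(to_tray(V,ray_at(p,T,d['xy'],.012))*1e3,1)) for d in bot.spot_in('filter_1',p)])
E
```

```text
a 0.9072559879129853 tcp [-56.7 -34. ] 0.014597827329296965 [ 0.59074251  0.0525618  -0.31278229]
((-99.12502485019499), (-86.49794924294906), 13.5, (0.9072559879129853)) [-0.0, -0.0, 0.0, -67.5, -1.1, 1.1]
((-93.27388133271461), (-79.01369112755464), 13.5, (0.9072559879129853)) [-0.0, -0.0, 0.0, -58.0, -1.1, 1.1]
straight to
((-57.98654708174379), (-33.87729736974252), 13.5, (0.9072559879129853)) [-0.0, -0.0, 0.0, -0.7, -1.1, 1.1]
((-57.136927953887465), (-29.280497451580487), 13.5, (0.8064497670337647)) [-0.0, -0.0, 0.101, 3.5, -3.3, 1.1]
((-55.829020428213035), (-24.792535770113275), 13.5, (0.7056435461545442)) [-0.0, -0.0, 0.202, 7.8, -5.0, 1.1]
((-54.076104071399214), (-20.45897990961622), 13.5, (0.6048373252753236)) [-0.0, -0.0, 0.303, 12.3, -6.3, 1.1]
((-51.895976754614665), (-16.323829727017806), 13.5, (0.504031104396103)) [-0.0, -0.0, 0.403, 16.9, -7.1, 1.1]
((-49.310773946539726), (-12.429070608515701), 13.5, (0.40322488351688235)) [-0.0, -0.0, 0.504, 21.6, -7.5, 1.1]
((-46.346743965494966), (-8.814247179701836), 13.5, (0.3024186626376618)) [-0.0, -0.0, 0.605, 26.2, -7.4, 1.1]
((-43.033981472607664), (-5.516061797441926), 13.5, (0.20161244175844117)) [-0.0, -0.0, 0.706, 30.9, -6.8, 1.1]
((-39.40612191193746), (-2.568001900138683), 13.5, (0.10080622087922064)) [-0.0, -0.0, 0.807, 35.4, -5.7, 1.1]
((-35.5), (-0.0), 13.5, (0.0)) [-0.0, -0.0, 0.907, 39.9, -4.3, 1.1]
[([82.9, 188.3], 0.92, array([-124.5,   64.7])), ([316.1, 210.9], 0.91, array([-42.4, -13.9])), ([413.6, 99.4], 0.64, array([24.7,  0.5])), ([61.7, 365.5], 0.6, array([-214.3,    2.9]))]
```

View pics/w4.png

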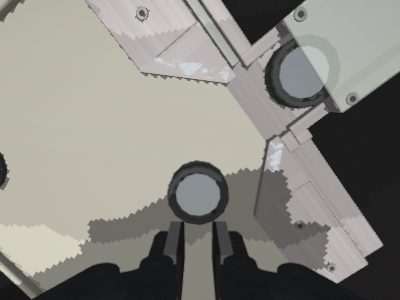

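The second filter is nested in the cradle at (316,211), the first is behind the gate at about (422,93), and the third is at the left edge. I'll turn the cradle around the filter towards the gate axis.

Emit:
jog_arm(
  motion=[
    [0,0,0.1,3.5,-3.3,0.5,14],
    [0,0,0.2,7.8,-5,0.5,14],
    [0,0,0.3,12.3,-6.3,0.5,14],
    [0,0,0.4,17,-7.1,0.5,14],
    [0,0,0.5,21.6,-7.5,0.5,14],
    [0,0,0.6,26.2,-7.4,0.5,14],
    [0,0,0.7,30.9,-6.8,0.5,14],
    [0,0,0.8,35.4,-5.7,0.5,14],
    [0,0,0.907,39.9,-4.3,0.5,14],
    [0,0,0.907,40,-4.3,0.5,14],
  ],
)

```text
t: 10.65
eef_pos: [0.5163, 0.2278, 0.0141]
tool_rot: [0.0, 0.804, 0.595, 0.0]
contact_force: [0.2, -1.1, -0.2]
gripper_width: 0.164
grasp_force: 0.0
```

```bash
python3 - <<'E'
from station import bot
from h import *
o=bot.get_obs();p=bot.read_camera('wrist');print(to_tray(V,o['eef_pos'][:2])*1e3,o['eef_pos'][2],o['contact_force'])
cv2.imwrite('pics/w5.png',p['pixels'][20:320,120:520,::-1])
T=tool_T(o)@p['tool_from_camera']
print([(d['xy'],round(d['score'],2),np.round(to_tray(V,ray_at(p,T,d['xy'],.012))*1e3,1)) for d in bot.spot_in('filter_1',p)])
trow(o,-20,0,13.5);trow(o,5.5,0,13.5)
E
```

```text
[-35.58040194  -0.27389383] 0.01413745562220313 [ 0.24668964 -1.11363989 -0.24826497]
[([317.7, 140.6], 0.7, array([23.3,  0.2])), ([316.6, 209.8], 0.59, array([-10.5,   0.7]))]
(-20, 0, 13.5, 0) [0.0, 0.0, 0.001, 15.6, -0.3, 0.6]
(5.5, 0, 13.5, 0) [0.0, 0.0, 0.001, 41.1, -0.2, 0.6]
```

View pics/w5.png

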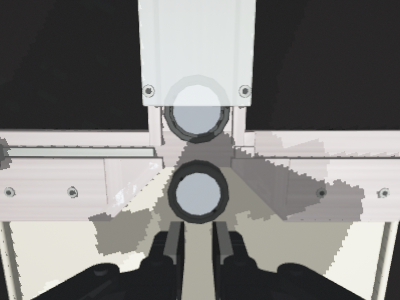

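The second filter is at (318,213), aligned with the throat, with the first one ahead of it. I'll push it straight through.

Emit:
jog_arm(
  motion=[
    [0,0,0,4,0.2,0.5,14],
    [0,0,0,9,0.2,0.5,14],
    [0,0,0,14,0.2,0.5,14],
    [0,0,0,19,0.2,0.5,14],
    [0,0,0,24,0.2,0.5,14],
    [0,0,0,29,0.2,0.5,14],
    [0,0,0,34,0.2,0.5,14],
    [0,0,0,38,0.2,0.5,14],
    [0,0,0,41,0.2,0.5,14],
    [0,0,0,42,0.2,0.5,14],
  ],
)

```text
t: 12.0
eef_pos: [0.5289, 0.2678, 0.0136]
tool_rot: [-0.0, 0.804, 0.594, 0.0]
contact_force: [0.3, -0.6, 0.2]
gripper_width: 0.164
grasp_force: 0.2
```

```bash
python3 - <<'E'
from station import bot
from h import *
o=bot.get_obs();p=bot.read_camera('wrist');print(to_tray(V,o['eef_pos'][:2])*1e3,o['eef_pos'][2],o['contact_force'])
cv2.imwrite('pics/w6.png',p['pixels'][20:320,120:520,::-1])
T=tool_T(o)@p['tool_from_camera']
print([(d['xy'],round(d['score'],2),np.round(to_tray(V,ray_at(p,T,d['xy'],.012))*1e3,1)) for d in bot.spot_in('filter_1',p)])
E
python3 plan.py -121.9 62.2 -12 40 23.5| sed 's/np.float64//g'
```

```text
[ 6.38910275 -0.54711204] 0.013609395003623664 [ 0.33923276 -0.63697415  0.15962452]
[([160.3, 73.1], 0.37, array([93.9, 68.7]))]
a -0.5641183387503315 tcp [ 6.3 -0.6] 0.013600692095220131 [-0.57115863  0.06577107 -0.19799966]
((-149.78699080680963), (79.84414191001979), 13.5, (-0.5641183387503315)) [0.0, -0.0, 0.564, -156.1, -80.4, 0.1]
((-141.75891769575836), (74.76476772380197), 13.5, (-0.5641183387503315)) [0.0, -0.0, 0.564, -148.1, -75.3, 0.1]
straight to
((-53.24575637457021), (18.762354624638803), 13.5, (-0.5641183387503315)) [0.0, -0.0, 0.564, -59.5, -19.3, 0.1]
((-51.06977335124307), (14.983948947076069), 13.5, (-0.4700986156252762)) [0.0, -0.0, 0.47, -57.4, -15.5, 0.1]
((-48.548679262549925), (11.426515015433395), 13.5, (-0.37607889250022103)) [0.0, -0.0, 0.376, -54.8, -12.0, 0.1]
((-45.7047434331427), (8.121476349962126), 13.5, (-0.28205916937516573)) [0.0, -0.0, 0.282, -52.0, -8.7, 0.1]
((-42.563086912869736), (5.0980270134141215), 13.5, (-0.18803944625011051)) [0.0, -0.0, 0.188, -48.9, -5.7, 0.1]
((-39.1514605775546), (2.3828737340889075), 13.5, (-0.09401972312505522)) [0.0, -0.0, 0.094, -45.4, -2.9, 0.1]
((-35.5), (0.0), 13.5, (-0.0)) [0.0, -0.0, -0.0, -41.8, -0.6, 0.1]
```

Emit:
jog_arm(
  motion=[
    [0,0,0,-12,0,0,14],
    [0,0,0,-35,0,-15,14],
    [0,0,0.1,-70,-20,-45,14],
    [0,0,0.28,-120,-55,-45,14],
    [0,0,0.46,-155,-80,-45,14],
    [0,0,0.564,-155.5,-80.5,-45,14],
    [0,0,0.564,-155.5,-80.5,-30,14],
    [0,0,0.564,-155.5,-80.5,-12,14],
    [0,0,0.564,-155.5,-80.5,-2,14],
    [0,0,0.564,-155.5,-80.5,-1,14],
  ],
)

```text
t: 13.35
eef_pos: [0.4056, 0.1426, 0.0136]
tool_rot: [-0.0, 0.938, 0.347, -0.001]
contact_force: [-0.9, 0.1, 0.4]
gripper_width: 0.164
grasp_force: 0.0
```

```bash
python3 plan.py -122.5 62.8 -12 40 23.5| sed 's/np.float64//g' | head -5
python3 - <<'E'
from station import bot
from h import *
o=bot.get_obs();p=bot.read_camera('wrist')
cv2.imwrite('pics/w7.png',p['pixels'][:320,:,::-1])
T=tool_T(o)@p['tool_from_camera']
print([(d['xy'],round(d['score'],2),np.round(to_tray(V,ray_at(p,T,d['xy'],.012))*1e3,1)) for d in bot.spot_in('filter_1',p)])
E
```

```text
a -0.5658830095543999 tcp [-149.5   80.4] 0.013592910222634091 [-0.86000709  0.12756926  0.35727821]
((-150.3558112999656), (80.49332577049064), 13.5, (-0.5658830095543999)) [-0.001, 0.002, 0.003, -0.8, 0.4, 0.1]
((-142.33671410755127), (75.39979259413727), 13.5, (-0.5658830095543999)) [-0.001, 0.002, 0.003, 8.7, 0.4, 0.1]
straight to
((-53.283169586933866), (18.835172836603206), 13.5, (-0.5658830095543999)) [-0.001, 0.002, 0.003, 114.2, 0.8, -0.1]
[([542.5, 284.3], 0.97, array([-225.8,  -11.1])), ([319.5, 194.8], 0.83, array([-122.1,   62.5])), ([356.6, 82.2], 0.65, array([-87.5,  21.4]))]
```

View pics/w7.png

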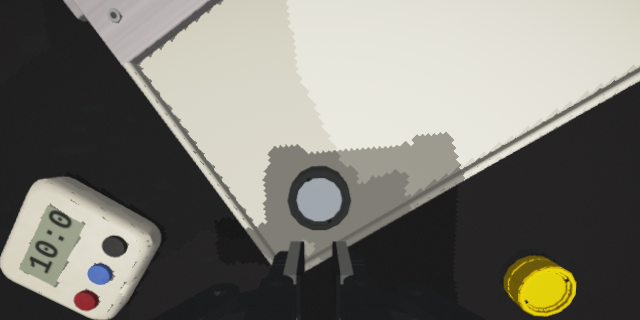

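The third filter sits centred ahead of the fingers at (319,198). I'll push it along the straight part.

Emit:
jog_arm(
  motion=[
    [0,0,0,5,0.4,0,14],
    [0,0,0,11,0.4,0,14],
    [0,0,0,18,0.4,0,14],
    [0,0,0,27,0.4,0,14],
    [0,0,0,37,0.4,0,14],
    [0,0,0,47,0.5,0,14],
    [0,0,0,57,0.5,0,14],
    [0,0,0,67,0.5,0,14],
    [0,0,0,75,0.5,0,14],
    [0,0,0,80,0.5,0,14],
  ],
)

```text
t: 14.7
eef_pos: [0.4676, 0.1947, 0.0146]
tool_rot: [-0.0, 0.938, 0.347, 0.0]
contact_force: [-1.3, -0.5, 0.8]
gripper_width: 0.165
grasp_force: 0.2
```

```bash
python3 plan.py -122.5 62.8 -12 40 23.5| sed 's/np.float64//g'
python3 - <<'E'
from station import bot
from h import *
o=bot.get_obs();p=bot.read_camera('wrist')
T=tool_T(o)@p['tool_from_camera']
print([(d['xy'],round(d['score'],2),np.round(to_tray(V,ray_at(p,T,d['xy'],.012))*1e3,1)) for d in bot.spot_in('filter_1',p)])
E
```

```text
a -0.5658830095543999 tcp [-81.5  36.5] 0.014592935512199603 [-1.28220929 -0.50717564  0.75967478]
((-150.3558112999656), (80.49332577049064), 13.5, (-0.5658830095543999)) [-0.0, -0.0, 0.002, -81.8, -0.4, 1.1]
((-142.33671410755127), (75.39979259413727), 13.5, (-0.5658830095543999)) [-0.0, -0.0, 0.002, -72.3, -0.3, 1.1]
straight to
((-53.283169586933866), (18.835172836603206), 13.5, (-0.5658830095543999)) [-0.0, -0.0, 0.002, 33.2, -0.2, 1.1]
((-51.10651867204899), (15.041430382478174), 13.5, (-0.47156917462866654)) [0.0, -0.0, -0.093, 37.1, 1.9, 1.1]
((-48.5822691590825), (11.469532370245993), 13.5, (-0.3772553397029333)) [0.0, -0.0, -0.187, 41.2, 3.5, 1.1]
((-45.73285785963794), (8.151227643416725), 13.5, (-0.2829415047771999)) [0.0, -0.0, -0.281, 45.3, 4.8, 1.1]
((-42.583611788409485), (5.116010979593219), 13.5, (-0.18862766985146665)) [0.0, -0.0, -0.375, 49.6, 5.7, 1.1]
((-39.16252304381306), (2.3908609259089224), 13.5, (-0.09431383492573328)) [0.0, -0.0, -0.47, 54.0, 6.2, 1.1]
((-35.5), (0.0), 13.5, (-0.0)) [0.0, -0.0, -0.564, 58.3, 6.2, 1.1]
[([12.1, 268.5], 0.75, array([ -2.7, 174.2])), ([254.0, 17.6], 0.66, array([25.4,  1.1])), ([316.1, 211.9], 0.65, array([-60.9,  24.8])), ([625.1, 372.0], 0.61, array([-236.4,  -73.7]))]
```

Emit:
jog_arm(
  motion=[
    [0,0,0,7,0,0.5,14],
    [0,0,0,16,0,0.5,14],
    [0,0,0,25,0,0.5,14],
    [0,0,0,33,0,0.5,14],
    [0,0,-0.093,37,1.9,0.5,14],
    [0,0,-0.187,41.2,3.5,0.5,14],
    [0,0,-0.281,45.3,4.8,0.5,14],
    [0,0,-0.375,49.6,5.7,0.5,14],
    [0,0,-0.47,54,6.2,0.5,14],
    [0,0,-0.564,58.3,6.2,0.5,14],
  ],
)

```text
t: 16.05
eef_pos: [0.5161, 0.2277, 0.0141]
tool_rot: [0.0, 0.804, 0.595, 0.0]
contact_force: [-1.8, 0.2, 0.9]
gripper_width: 0.159
grasp_force: 0.1
```

```bash
python3 - <<'E'
from station import bot
from h import *
o=bot.get_obs();p=bot.read_camera('wrist');print(to_tray(V,o['eef_pos'][:2])*1e3,o['eef_pos'][2],o['contact_force'])
cv2.imwrite('pics/w8.png',p['pixels'][20:320,120:520,::-1])
T=tool_T(o)@p['tool_from_camera']
print([(d['xy'],round(d['score'],2),np.round(to_tray(V,ray_at(p,T,d['xy'],.012))*1e3,1)) for d in bot.spot_in('filter_1',p)])
trow(o,-20,0,13.5);trow(o,7,0,13.5)
E
```

```text
[-35.71379141  -0.11897788] 0.014103355654981466 [-1.81830713  0.17297781  0.8631512 ]
[([317.9, 211.7], 0.74, array([-11.6,   0.3])), ([316.9, 137.5], 0.6, array([24.5,  0.9]))]
(-20, 0, 13.5, 0) [0.0, 0.0, 0.003, 15.7, -0.1, 0.6]
(7, 0, 13.5, 0) [0.0, 0.0, 0.003, 42.7, -0.0, 0.6]
```

View pics/w8.png

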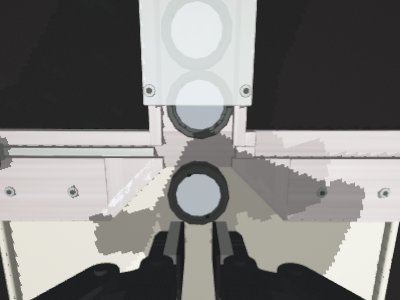

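All the filters are in line: two are behind the gate, and the third is in the lead-in at (318,213), centred. I'll push it through.

Emit:
jog_arm(
  motion=[
    [0,0,0,4,0.1,0.5,14],
    [0,0,0,9,0.1,0.5,14],
    [0,0,0,14,0.1,0.5,14],
    [0,0,0,19,0.1,0.5,14],
    [0,0,0,24,0.1,0.5,14],
    [0,0,0,29,0.1,0.5,14],
    [0,0,0,34,0.1,0.5,14],
    [0,0,0,39,0.1,0.5,14],
    [0,0,0,43,0.1,0.5,14],
    [0,0,0,44,0.1,0.5,14],
  ],
)

```text
t: 17.4
eef_pos: [0.5287, 0.2699, 0.0136]
tool_rot: [-0.0, 0.804, 0.594, 0.0]
contact_force: [-0.6, -1.1, 0.3]
gripper_width: 0.164
grasp_force: 0.3
```

```bash
python3 - <<'E'
from station import bot
from h import *
o=bot.get_obs();print(to_tray(V,o['eef_pos'][:2])*1e3,o['eef_pos'][2],o['contact_force'])
for a in [(-25,0,14),(-40,0,90),(8,130,90),(8,130,24)]: trow(o,*a)
p=bot.read_camera('top')
for n in ('vial_dark','shutter_tab'):
  for d in bot.tip_of(n,p): print(n,round(d['score'],2),to_tray(V,ray_at(p,p['T'],d['xy'],.0 if n[0]=='v' else .035))*1e3)
E
```

```text
[8.38524612 0.27393662] 0.013624741742622928 [-0.55678619 -1.14023104  0.26438244]
(-25, 0, 14, 0) [0.0, -0.0, 0.0, -33.4, 0.3, -0.4]
(-40, 0, 90, 0) [0.0, -0.0, 0.0, -48.4, 0.3, -76.4]
(8, 130, 90, 0) [0.0, -0.0, 0.0, -0.4, -129.7, -76.4]
(8, 130, 24, 0) [0.0, -0.0, 0.0, -0.4, -129.7, -10.4]
shutter_tab 0.42 [10.12383065 92.83201195]
```

Emit:
jog_arm(
  motion=[
    [0,0,0,-12,0,0,14],
    [0,0,0,-32,0,-10,14],
    [0,0,0,-35,-20,-55,0],
    [0,0,0,-15,-75,-60,0],
    [0,0,0,-0.4,-125,-60,0],
    [0,0,0,-0.4,-125,-50,0],
    [0,0,0,-0.4,-125,-25,0],
    [0,0,0,-0.4,-125,-7,0],
    [0,0,0,-0.4,-125,-7,0],
  ],
)

```text
t: 18.68
eef_pos: [0.4087, 0.304, 0.0193]
tool_rot: [0.0, 0.805, 0.594, -0.002]
contact_force: [0.6, 0.6, 0.1]
gripper_width: -0.001
grasp_force: 0.0
```

```bash
python3 - <<'E'
from station import bot
from h import *
o=bot.get_obs();print(to_tray(V,o['eef_pos'][:2])*1e3,o['eef_pos'][2],o['contact_force'],o['gripper_width'])
for a in [(8,110,20),(8,70,20)]: trow(o,*a)
p=bot.read_camera('wrist');T=tool_T(o)@p['tool_from_camera']
for n,z in (('shutter_tab',.035),('vial_dark',.0),('vial_light',.0)):
  for d in bot.tip_of(n,p): print(n,d['xy'],round(d['score'],2),to_tray(V,ray_at(p,T,d['xy'],z))*1e3)
E
```

```text
[  5.73630368 124.91750531] 0.01934905735027804 [0.55588842 0.60793025 0.06992664] -0.001288877689253982
(8, 110, 20, 0) [-0.001, 0.003, -0.001, 2.3, 14.9, -0.7]
(8, 70, 20, 0) [-0.001, 0.003, -0.001, 2.3, 54.9, -0.7]
shutter_tab [379.9, 269.2] 0.89 [ 7.58647649 96.57618421]
vial_dark [454.2, 84.0] 0.8 [90.65608138 57.74269611]
vial_light [357.2, 52.6] 0.8 [104.94422371 106.19650704]
```

Emit:
jog_arm(
  motion=[
    [0,0,0,2,6,0,0],
    [0,0,0,2,12,0,0],
    [0,0,0,2,18,0,0],
    [0,0,0,2,24,0,0],
    [0,0,0,2,30,0,0],
    [0,0,0,2,36,0,0],
    [0,0,0,2,42,0,0],
    [0,0,0,2,46,0,0],
    [0,0,0,2,48,0,0],
    [0,0,0,2,48,0,0],
  ],
)

```text
t: 20.12
eef_pos: [0.4556, 0.2934, 0.0205]
tool_rot: [0.0, 0.804, 0.594, -0.0]
contact_force: [0.4, 1.0, 0.2]
gripper_width: 0.004
grasp_force: 0.0
```

```bash
cat > tab.py <<'E'
from station import bot
from h import *
o=bot.get_obs();print(to_tray(V,o['eef_pos'][:2])*1e3,o['eef_pos'][2],o['contact_force'])
p=bot.read_camera('wrist');T=tool_T(o)@p['tool_from_camera']
for d in bot.tip_of('shutter_tab',p): print(d['xy'],round(d['score'],2),to_tray(V,ray_at(p,T,d['xy'],.035))*1e3)
for d in bot.spot_in('filter_1',p): print(d['xy'],round(d['score'],2),to_tray(V,ray_at(p,T,d['xy'],.015))*1e3)
E
python3 tab.py
```

```text
[ 9.33044489 76.97595126] 0.02053392846633478 [0.44004805 0.99149379 0.18009944]
[467.7, 225.6] 0.93 [24.95427043  0.13115675]
[110.2, 255.1] 0.77 [  8.4451886 186.7084978]
```

Emit:
jog_arm(
  motion=[
    [0,0,0,0,2,0,0],
    [0,0,0,0,4,0,0],
    [0,0,0,0,5,0,0],
    [0,0,0,0,6,0,0],
    [0,0,0,0,6,0,0],
  ],
)

```text
t: 20.9
eef_pos: [0.4578, 0.2928, 0.0204]
tool_rot: [-0.001, 0.804, 0.595, -0.002]
contact_force: [-10.0, 0.9, 5.8]
gripper_width: -0.002
grasp_force: 5.0
```

```bash
python3 tab.py
```

```text
[ 9.44595116 74.72382115] 0.020393328952767638 [-9.99069554  0.94906659  5.77880175]
[354.5, 275.8] 0.63 [ 7.38321483 57.80603644]
[108.2, 255.9] 0.92 [  7.66662624 185.84384809]
[464.9, 228.5] 0.55 [23.8376819  -0.59287079]
```

The force rose to about 10 N and the tab reads y ≈ 57.8 mm, so the shutter is at its stop. I'll back off and check.

Emit:
jog_arm(
  motion=[
    [0,0,0,0,-5,0,0],
    [0,0,0,0,-30,0,0],
    [0,0,0,0,-40,-40,0],
    [0,0,0,-40,-10,-100,0],
    [0,0,0,-80,40,-140,0],
    [0,0,0,-110,72,-140,0],
    [0,0,0,-110,72,-140,0],
    [0,0,0,-110,72,-140,0],
  ],
)

```text
t: 22.05
eef_pos: [0.4979, 0.1652, 0.1606]
tool_rot: [0.0, 0.805, 0.593, 0.0]
contact_force: [-0.1, 1.6, 0.9]
gripper_width: -0.0
grasp_force: 0.0
```

```bash
cat >> tab.py <<'E'
for n in ('vial_dark','vial_light','gate','cover_edge'):
  for d in bot.tip_of(n,p): print(n,round(d['score'],2),np.round(to_tray(V,ray_at(p,T,d['xy'],{'gate':.005,'cover_edge':.024}.get(n,0)))*1e3,1))
im=cv2.cvtColor(p['pixels'],cv2.COLOR_RGB2GRAY)
def px(x,y,z):
    w=np.r_[to_world(V,np.array([x,y])/1e3),z/1e3,1];c=np.linalg.inv(T)@w
    return cv2.projectPoints(c[None,:3],np.zeros(3),np.zeros(3),p['camera_matrix'],p['distortion'])[0][0,0]
from scipy.ndimage import map_coordinates as mc
xs=np.arange(-20,116,4)
print('axis profile z19',[(int(x),int(mc(im,[[px(x,0,19)[1]],[px(x,0,19)[0]]],order=1)[0])) for x in xs])
print('across slot at x=8,z=11 (y:val)',[(int(y),int(mc(im,[[px(8,y,11)[1]],[px(8,y,11)[0]]],order=1)[0])) for y in range(-30,70,5)])
E
python3 tab.py
```

```text
[-100.77489494   -1.12901326] 0.16058952717999803 [-0.10445258  1.55303792  0.94934243]
[317.2, 83.9] 0.69 [-4.46808189 -0.43336515]
[243.4, 66.4] 0.67 [ 8.64732913 59.32290879]
[459.4, 284.6] 0.86 [-201.48999011 -150.77483462]
[102.7, 74.8] 0.77 [  4.24856287 186.30179897]
[315.5, 49.1] 0.66 [25.34407576  1.01266033]
gate 0.78 [ 0.8 -0.1]
cover_edge 0.82 [28.8 -1.3]
axis profile z19 [(-20, 218), (-16, 218), (-12, 218), (-8, 218), (-4, 218), (0, 186), (4, 150), (8, 202), (12, 193), (16, 47), (20, 85), (24, 163), (28, 162), (32, 211), (36, 218), (40, 218), (44, 188), (48, 188), (52, 216), (56, 216), (60, 215), (64, 0), (68, 0), (72, 0), (76, 0), (80, 0), (84, 0), (88, 0), (92, 0), (96, 0), (100, 0), (104, 0), (108, 0), (112, 0)]
across slot at x=8,z=11 (y:val) [(-30, 189), (-25, 207), (-20, 211), (-15, 203), (-10, 204), (-5, 203), (0, 203), (5, 202), (10, 203), (15, 203), (20, 203), (25, 203), (30, 202), (35, 202), (40, 202), (45, 202), (50, 195), (55, 72), (60, 99), (65, 110)]
```

```bash
cat >> tab.py <<'E'
print('----')
for z in (35,):
  for x in (3,8,13): print(x,z,[(y,int(mc(im,[[px(x,y,z)[1]],[px(x,y,z)[0]]],order=1)[0])) for y in range(46,70)])
print([(y,int(mc(im,[[px(8,y,11)[1]],[px(8,y,11)[0]]],order=1)[0])) for y in range(-24,-8)])
E
python3 tab.py | sed -n '/----/,$p'
```

```text
----
3 35 [(46, 172), (47, 172), (48, 159), (49, 101), (50, 81), (51, 65), (52, 76), (53, 106), (54, 74), (55, 102), (56, 121), (57, 125), (58, 120), (59, 116), (60, 104), (61, 101), (62, 179), (63, 194), (64, 193), (65, 194), (66, 194), (67, 193), (68, 193), (69, 193)]
8 35 [(46, 171), (47, 161), (48, 120), (49, 101), (50, 89), (51, 72), (52, 86), (53, 85), (54, 78), (55, 101), (56, 120), (57, 127), (58, 120), (59, 115), (60, 107), (61, 101), (62, 149), (63, 171), (64, 169), (65, 164), (66, 173), (67, 175), (68, 174), (69, 172)]
13 35 [(46, 196), (47, 195), (48, 193), (49, 175), (50, 194), (51, 181), (52, 117), (53, 70), (54, 73), (55, 101), (56, 119), (57, 124), (58, 118), (59, 113), (60, 105), (61, 95), (62, 191), (63, 189), (64, 191), (65, 190), (66, 188), (67, 189), (68, 188), (69, 188)]
[(-24, 208), (-23, 209), (-22, 210), (-21, 211), (-20, 211), (-19, 211), (-18, 170), (-17, 158), (-16, 204), (-15, 204), (-14, 203), (-13, 203), (-12, 203), (-11, 203), (-10, 204), (-9, 204)]
```

The tab's outer edge is at y ≈ 61.5 mm, against 61 for fully shut. The third filter's rear edge is at x ≈ 15 mm, so its centre is at about 30. I'm handing in.

```bash
python3 -c "
from station import bot
print(bot.hand_in())"
```

```text
the job is handed in; nothing more can be done
None
```

I pushed all three filters through the gate in single file, shut the shutter behind them (tab measured within about 1 mm of fully shut), and handed the job in at about 22 s of the 72 s allowed; no verdict came back.

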